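Stir the tumbling beads, then hold the tumbler's lid open

ROBOT

A 7-joint arm with a two-finger parallel gripper is mounted at the origin on the work surface. World frame = base frame: x ahead of the robot, y to its left, z up, the work surface at z = 0. Lengths are in mm, angles in rad, forces in N, time in s.
With the tool pointing down it reaches from about 400 to 875 mm from the base axis. Payload 6.5 kg.
Tool frame: the origin (TCP) lies between the finger pads; the fingertips stand 14 mm ahead of it and the grasp point (between the pads) lies 5 mm behind it; z points along the fingers, y is the line along which they close (so a half turn about z gives the same grasp; the last joint's range is limited). The gripper opens to 85 mm and grips with 20 to 120 N. Pads are 22 mm wide; open, the fingers measure 114 mm over their backs; the gripper's body (76 mm by 85 mm) begins 54 mm behind the grasp point. The pads swing forward as they close: fully open they stand 13 mm farther back than shut.
Start: joints at [-1.327, 0.536, -0.004, 1.538, 0.003, 1.067, -0.071], TCP at [198.159, 619.05, 245.29] pointing down, gripper open.
Joint ranges: [-2.7, 2.7], [-0.37, 2.16], [-1.27, 1.26], [0.24, 2.4], [-1.31, 4.45], [0.19, 1.91], [-2.76, 2.76]. Speed limits (rad/s): [2.39, 2.39, 3.14, 3.14, 3.14, 3.14, 3.14].

INTERFACE

Orientations are given as a rotation vector (axis times angle).
In Python, from cell import monitor, imaging, bot gives the robot as it stands. The module is installed in compiled form; this text tells all that it offers.
- The arm moves only by the shell command python3 -m handwheel 'ROWS' [OPENING]. ROWS is a JSON object of lists of equal length, an entry for each row: "slide": the shift along the tool's x, y, z in m, a list of three; "turn": the turn about the tool's z in rad. In form: {"slide": [[x, y, z], ...], "turn": [turn, ...]}. A call has 1 to 20 rows; each row is the pose to reach, as a shift and turn from the pose commanded when the call began, along the tool's axes at that moment; what a row does not reach only later rows make up. A row lasts 1/10 s, in which the tool goes at most 50 mm and 8.59 degrees, less where a joint would pass 70% of its speed; a pose out of reach is approached as far as the arm can. A call with a gripper value outside its range is refused whole. OPENING is the opening, from -1 (shut) to 1 (fully open), set as the call begins (- or left out, the last holds). The fingers move at their own pace and stop on an object; the grip force is fixed at half the most. Time passes only in rows, so rows that repeat a pose let the fingers close. It gives the time, the measured TCP pose, the force, the opening and the grip force at its end, in the units of the state.
- monitor.observe(): the state, without advancing time (a new reading comes with each control period).
- imaging.read_camera(name): name is "scene" or "top" or "wrist"; returns (picture, depth): 420x560x3 uint8, red, green, blue; 420x560 float32, mm along the optical axis (not along the pixel's ray), 0 where there is no reading.
- imaging.camera_info(name): a dict with "fx", "fy", "cx", "cy" (pixels), "camera_from_world" (4x4, takes a point from world to camera coordinates). Camera axes: x right, y up, looking along -z (the intrinsics and any distortion apply to the point x, -y, -z); pixel columns grow to the right and rows downward; lengths in mm; the calibration is good to about 2 mm. A picture is of the moment at which its call begins: read the wrist's pose just before it. camera_info takes no time and is no camera call; for the wrist camera it gives the pose at the moment of the call.
- bot.close_job(): hands the job in; it is judged then, once.
The state is a dict: "t": time; "joint_positions": joint angles; "qvel": joint speeds; "joint_efforts": joint torques, N m; "tcp_pos": TCP position; "tool_rot": TCP orientation; "contact_force": force on the tool from outside, world axes, zero at the start; "torque": the same for the moment, N m; "opening": finger opening in mm; "finger_force": force on a finger pad.
Only numpy, scipy, OpenCV 4.12 (cv2) and the standard library are available. Lean on these libraries where they do the work, as an engineer would, in place of code of your own. Each camera call takes 0.05 s, during which the arm holds its last target. There are 200 camera calls.

TASK

Take the yellow-handled stirring rod from its stand, stir the ceramic beads in the steel bowl with it until nearly all of them (at least five of the six) lie a bead's width or more from where they lay, spilling none and keeping the fingers off them, and stand the rod back in its stand. Then lift the lid of the blue tumbler (it has a red hoop to lift it by) to 50 degrees from closed (within about 5 degrees) and finish while still holding it there, steady, so that a colleague can tip the beads in: the lid falls shut when let go. Leave the other things on the table where they are.

Things in the scene. Friction and masses are not known exactly. Their poses are not given: they have to be found in the camera images.
- bowl: round open steel bowl, fixed to the plate. Outer diameter 114 mm at the foot, 126 mm at the rim, 50 mm high, walls 4 mm, flat inner floor 6 mm above the table (inner radius 53 mm there). Origin: centre of its underside, on the table; z up. Holds six loose beads that lie in a rough ring about 33 mm from its centre at the start, the middle free
- bead0_center (a point): centre of a loose ceramic ball in the bowl, 24 mm diameter, 18 g, glazed and slippery, brick red
- bead1_center (a point): centre of a loose ceramic ball in the bowl, 24 mm diameter, 18 g, glazed and slippery, white
- bead2_center (a point): centre of a loose ceramic ball in the bowl, 24 mm diameter, 18 g, glazed and slippery, brick red
- bead3_center (a point): centre of a loose ceramic ball in the bowl, 24 mm diameter, 18 g, glazed and slippery, white
- bead4_center (a point): centre of a loose ceramic ball in the bowl, 24 mm diameter, 18 g, glazed and slippery, brick red
- bead5_center (a point): centre of a loose ceramic ball in the bowl, 24 mm diameter, 18 g, glazed and slippery, white
- stand: black plastic stand block for the stirring rod, 70 x 70 x 60 mm, fixed to the table, with one upright round hole in the middle of its top, 22 mm wide, chamfered 4 mm at the mouth and 50 mm deep (its floor 10 mm above the table). Origin: centre of its underside; z up
- rod_grip (a point): centre of the stirring rod's yellow handle. The handle is square, 22 x 22 mm and 60 mm long, its faces across this point's x and y axes; below it goes a round 12 mm steel rod. The rod is 180 mm long in all, 120 g, stands upright in the stand at the start (so this point is then 160 mm above the table), z along the rod up to the handle's top, 30 mm from this point
- rod_tip (a point): centre of the flat lower end of the stirring rod, 150 mm below the handle's centre along the rod; same axes
- lid (a joint): opening angle of the tumbler's lid in rad: 0 closed and level, growing as the lid's front edge is lifted; 50 degrees is 0.873. Stop at 1.35. The lid (about 0.45 kg) falls shut from any angle if let go; no spring, hardly any friction
- tumbler: blue open steel box, 180 mm deep (x), 240 mm wide (y), 120 mm high, fixed to the table, with an aluminium lid 6 mm thick lying on top, hinged along its far (+x) upper edge; the red hoop to lift it sticks out of the lid's front (-x) edge. Origin: centre of its underside; x to the hinge side, z up
- lid_bar (a point): middle of the outer bar of the red hoop in the lid's plane: round, 14 mm thick, along y (parallel to the hinge), 102 mm clear between the hoop's arms, its middle line 55 mm in front of the lid's edge, free above and below, 235 mm from the hinge, 124 mm above the table when closed. Axes: x from bar to hinge, y along the bar, z square to the lid (up when closed); they turn with the lid
- lid_hinge (a point): middle of the lid's hinge line, 120 mm above the table at the tumbler's far upper edge; same axes as lid_bar. The bar's centre lies 235 mm towards -x and 3 mm towards +z of it in these axes; when the lid opens, the bar goes up and towards the hinge side in an arc about it
- block_a: bystander: loose ground steel block 50 x 120 x 90 mm; origin under its centre
- block_b: bystander: loose ground steel block 120 x 45 x 80 mm; origin under its centre
- caliper: bystander: steel caliper lying flat on the table, 180 mm long; origin under its middle
- marker: bystander: white marker with black cap lying on the table, 130 mm long, 13 mm thick; origin under its middle
- oil: bystander: grey plastic oil bottle, 56 mm wide, 130 mm high; origin under its centre
- vblock: bystander: steel V-block 60 x 90 x 45 mm; origin under its centre
Mind the look-alikes: they are no part of the job. Of the things like the part that bears rod_grip, leave any that is purple; of the rest the larger one is meant.

How it is judged (in metres and radians):
On the way, in this order (a step that is already met when the one before it is completed fails the run):
1. the held rod's tip is in the bowl, low among the beads (horizontal distance between rod_tip and bowl below 0.055 m and z of rod_tip in the frame of bowl below 0.03 m and contact force between the fingers and rod above 0.5 N), for 0.05 s.
2. with the held rod in the bowl, at least five of the six beads are more than 20 mm from where they started (all of step 1 and (distance of each of bead0_center, bead1_center, bead2_center, bead3_center, bead4_center from where it was at the start of the episode above 0.02 m or distance of each of bead0_center, bead1_center, bead2_center, bead3_center, bead5_center from where it was at the start of the episode above 0.02 m or distance of each of bead0_center, bead1_center, bead2_center, bead4_center, bead5_center from where it was at the start of the episode above 0.02 m or distance of each of bead0_center, bead1_center, bead3_center, bead4_center, bead5_center from where it was at the start of the episode above 0.02 m or distance of each of bead0_center, bead2_center, bead3_center, bead4_center, bead5_center from where it was at the start of the episode above 0.02 m or distance of each of bead1_center, bead2_center, bead3_center, bead4_center, bead5_center from where it was at the start of the episode above 0.02 m)), for 0.05 s.
3. the rod is back in its stand and let go (horizontal distance between rod_tip and stand below 0.012 m and z of rod_tip in the frame of stand below 0.022 m and angle between rod_tip's own z axis and vertical below 0.35 rad and contact force between the fingers and rod below 0.1 N), for 0.2 s.
4. the fingers hold the lid at 50 degrees, within 6 (value of joint lid between 0.768 and 0.977 rad and contact force between the fingers and lid above 0.5 N), for 0.2 s.
At the end, for the whole second after the job is handed in: The fingers hold the lid steady at 50 degrees (within 6; under 0.1 rad/s; over 0.5 N; rod not propping it). The rod stands let go in its stand (tip within 12 mm of the hole's middle, under 22 mm above the table, tilt under 20 degrees). All six beads are in the bowl (all of step 3 and all of step 4 and velocity of joint lid between -0.1 and 0.1 rad/s and contact force between rod and lid below 0.1 N and horizontal distance between each of bead0_center, bead1_center, bead2_center, bead3_center, bead4_center, bead5_center and bowl below 0.06 m and height (world z) of each of bead0_center, bead1_center, bead2_center, bead3_center, bead4_center, bead5_center below 0.045 m); the arm keeps its last pose, push and grip.
It fails at once if a bead is spilled from the bowl (horizontal distance between any of bead0_center, bead1_center, bead2_center, bead3_center, bead4_center, bead5_center and bowl above 0.07 m).
It fails at once if the fingers touch a bead (contact force between the fingers and bead0 above 0.3 N or contact force between the fingers and bead1 above 0.3 N or contact force between the fingers and bead2 above 0.3 N or contact force between the fingers and bead3 above 0.3 N or contact force between the fingers and bead4 above 0.3 N or contact force between the fingers and bead5 above 0.3 N).
It fails at once if a bystander is moved more than 20 mm (distance of any of block_a, block_b, caliper, marker, oil, vblock from where it was at the start of the episode above 0.02 m).
It also fails if it takes over 67 s, if anything falls off the work surface, if the arm or the gripper's body presses on something with over 40 N, if the wrist force passes 120 N, or if a joint passes its speed limit or range.

## Working session

There is one attempt and no reset: what is moved stays moved. The work goes in short steps, Python scripts to look and compute and a shell command to move; the robot and the scene stay as the last step left them, time stands still between calls to the robot, and variables do not carry over. Pictures are saved under pics/ and viewed, at most 10 in all, crops included, and the job is handed in when it is done.

```bash
mkdir -p pics; cat > h.py <<'E'
import numpy as np, cv2
from cell import monitor, imaging, bot
from scipy.spatial.transform import Rotation as R
def info(n):
    c=imaging.camera_info(n); return c
def pts(d,c):
    T=np.linalg.inv(np.array(c["camera_from_world"]))
    v,u=np.mgrid[:d.shape[0],:d.shape[1]]
    x=(u-c["cx"])/c["fx"]*d; y=-(v-c["cy"])/c["fy"]*d
    P=np.stack([x,y,-d],-1)
    return P@T[:3,:3].T+T[:3,3]
def shot(n):
    c=info(n); p,d=imaging.read_camera(n)
    return p,d,pts(d,c)
def save(n,p): cv2.imwrite("pics/"+n,p[...,::-1])
E
python3 - <<'E'
from h import *
s=monitor.observe(); print(s)
c=info("top"); print({k:c[k] for k in c if k!="camera_from_world"})
for n in("top","scene"):
    p,d,P=shot(n); save(n+"0.png",p); np.savez("pics/"+n+"0.npz",p=p,d=d,P=P)
E
```

```text
{'t': 0.0, 'joint_positions': array([-1.32719631,  0.53717255, -0.00440848,  1.53883918,  0.00260871,
        1.06727532, -0.07120754]), 'qvel': array([-0.00250895,  0.00076575, -0.00049151,  0.00064283, -0.00029983,
       -0.00109695, -0.00183101]), 'joint_efforts': array([-4.98028621e-04, -5.83406317e+01,  1.04856770e+00, -2.59106505e+01,
        1.23930839e-02,  9.49164707e-03,  8.18742620e-06]), 'tcp_pos': array([198.02074734, 618.49048176, 244.42244157]), 'tool_rot': array([-4.84605062e-01, -3.10387457e+00,  2.64679293e-03]), 'contact_force': array([-0.29751509,  1.29256518, -0.71173435]), 'torque': array([-0.00499718,  0.04709151, -0.01439423]), 'finger_force': 0.0, 'opening': 85.67955264767913}
{'fx': 379.53666603817624, 'fy': 379.53666603817624, 'cx': 277.3578852607092, 'cy': 208.7097712897599}
```

View pics/top0.png

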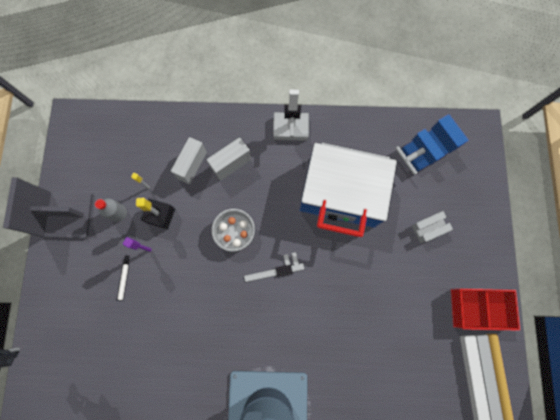

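View pics/scene0.png

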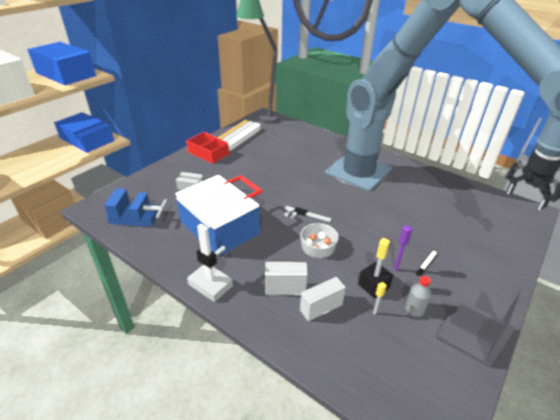

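Yellow handle candidates in top view: (145,204), the larger one, in the black block; (138,178), small yellow; (130,243), purple. The first fits, being yellow, larger and in the black stand. I'll confirm it in a crop and measure.

```bash
cat > m.py <<'E'
from h import *
out=[]
for n in("top","scene"):
    z=np.load(f"pics/{n}0.npz"); p,P=z["p"],z["P"]; hsv=cv2.cvtColor(p,cv2.COLOR_RGB2HSV)
    for nm,lo,hi in(("yel",(22,130,120),(35,255,255)),("pur",(130,100,60),(160,255,255)),("red",(0,150,90),(8,255,255))):
        m=cv2.inRange(hsv,lo,hi); k,L,st,ce=cv2.connectedComponentsWithStats(m)
        for i in range(1,k):
            if st[i,4]<12: continue
            Q=P[(L==i)&(z["d"]>0)]; 
            if len(Q) and abs(np.median(Q[:,1]))<900 and Q[:,0].max()<1100: print(n,nm,ce[i].round(),st[i,4],"med",np.median(Q,0).round(),"min",np.percentile(Q,3,0).round(),"max",np.percentile(Q,97,0).round())
z=np.load("pics/top0.npz");P=z["P"];p=z["p"]
def rep(nm,m):
    Q=P[m]; print(nm,len(Q),np.median(Q,0).round(),Q.min(0).round(),Q.max(0).round(),cv2.minAreaRect(Q[:,:2].astype(np.float32)))
v,u=np.mgrid[:420,:560]; H=P[...,2]
box=lambda a,b,c,d:(u>a)&(u<b)&(v>c)&(v<d)
rep("bowlrim",box(205,262,203,258)&(H>46)&(H<56))
rep("stand top",box(135,180,190,232)&(H>55)&(H<66))
rep("lid",box(295,400,138,222)&(H>118)&(H<135))
a=cv2.resize(p[150:270,90:210],(480,480),interpolation=3)
b=cv2.resize(np.load("pics/scene0.npz")["p"][215:335,340:460],(300,300),interpolation=3)
o=np.zeros((480,780,3),np.uint8);o[:,:480]=a;o[:300,480:]=b; save("crop.png",o)
E
python3 m.py
```

```text
top yel [136. 177.] 59 med [646. 393. 118.] min [639. 388.  90.] max [655. 403. 127.]
top yel [143. 203.] 143 med [554. 342. 186.] min [545. 337. 139.] max [567. 359. 192.]
top pur [134. 244.] 181 med [449. 368. 161.] min [438. 360.   5.] max [462. 424. 182.]
top red [100. 204.] 70 med [560. 481. 130.] min [550. 471. 121.] max [572. 491. 133.]
top red [340. 225.] 388 med [ 512. -186.  129.] min [ 493. -256.  122.] max [ 568. -130.  134.]
top red [485. 309.] 2391 med [ 297. -620.    8.] min [ 249. -698.    1.] max [ 351. -540.   61.]
scene yel [383. 248.] 155 med [564. 353. 169.] min [414. 295.   3.] max [568. 363. 191.]
scene yel [380. 289.] 119 med [648. 398. 102.] min [570. 373.  23.] max [655. 409. 125.]
scene pur [403. 243.] 267 med [454. 377. 135.] min [317. 334.   0.] max [463. 388. 180.]
scene red [208. 148.] 816 med [ 307. -613.   33.] min [ 245. -695.    1.] max [ 356. -534.   57.]
scene red [248. 185.] 152 med [ 515. -178.  128.] min [ 497. -249.  121.] max [ 565. -126.  132.]
scene red [424. 281.] 78 med [566. 486. 129.] min [474. 462.  38.] max [574. 496. 133.]
bowlrim 190 [518. 119.  50.] [449.  54.  46.] [573. 178.  55.] ((511.6875915527344, 116.06428527832031), (123.62796020507812, 122.55455017089844), 29.270233154296875)
stand top 456 [552. 343.  60.] [513. 306.  55.] [598. 390.  66.] ((556.6962280273438, 348.12457275390625), (71.1627197265625, 70.95818328857422), 74.95877838134766)
lid 5367 [ 645. -217.  126.] [ 527. -350.  118.] [762. -83. 135.] ((629.852294921875, -214.04576110839844), (240.27426147460938, 233.86607360839844), 78.64897918701172)
```

View pics/crop.png

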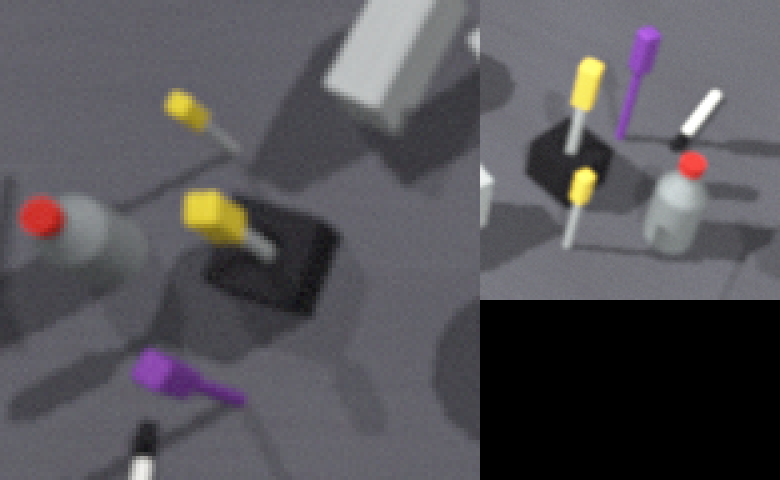

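The crop confirms it: the larger yellow handle, crop (215,215), stands in the black block; the small yellow one (180,105) and the purple one are decoys. I'll move above it.

```bash
python3 -m handwheel '{"slide": [[-0.42,-0.148,-0.09],[-0.42,-0.148,-0.09],[-0.42,-0.148,-0.09],[-0.42,-0.148,-0.09],[-0.42,-0.148,-0.09],[-0.42,-0.148,-0.09],[-0.42,-0.148,-0.09],[-0.42,-0.148,-0.09],[-0.42,-0.148,-0.09],[-0.42,-0.148,-0.09],[-0.42,-0.148,-0.09],[-0.42,-0.148,-0.09],[-0.42,-0.148,-0.09]], "turn": [0,0,0,0,0,0,0,0,0,0,0,0,0]}' 1
cat > w.py <<'E'
from h import *
import sys
s=monitor.observe(); Rm=R.from_rotvec(s["tool_rot"]).as_matrix()
print(s["t"],s["tcp_pos"].round(1),"tool y",Rm[:,1].round(3),"z",Rm[:,2].round(3))
p,d,P=shot("wrist"); save(sys.argv[1],p); np.savez("pics/wrist.npz",p=p,d=d,P=P)
hsv=cv2.cvtColor(p,cv2.COLOR_RGB2HSV)
m=(cv2.inRange(hsv,(22,110,100),(35,255,255))>0)&(d>0)
for lo,hi in((180,200),(50,140)):
    Q=P[m&(P[...,2]>lo)&(P[...,2]<hi)].astype(np.float32)
    if len(Q)>20: print(lo,len(Q),Q.mean(0).round(1),cv2.minAreaRect(Q[:,:2]))
b=(P[...,2]>57)&(P[...,2]<64)&(np.hypot(P[...,0]-556,P[...,1]-348)<60)
Q=P[b].astype(np.float32)
if len(Q)>50: print("stand",len(Q),cv2.minAreaRect(Q[:,:2]))
E
python3 w.py w1.png
```

```text
t: 1.4
tcp_pos: [551.3, 351.8, 334.7]
tool_rot: [-0.48, -3.103, -0.0]
contact_force: [0.4, 0.2, 0.4]
opening: 85.2
finger_force: 0.0
1.4 [551.3 351.8 334.7] tool y [ 0.302  0.953 -0.   ] z [-0.002  0.    -1.   ]Traceback (most recent call last):
  File "w.py", line 10, in <module>
    if len(Q)>20: print(lo,len(Q),Q.mean(0).round(1),cv2.minAreaRect(Q[:,:2]))
                                                     ~~~~~~~~~~~~~~~^^^^^^^^^
cv2.error: OpenCV(4.12.0) /io/opencv/modules/imgproc/src/convhull.cpp:143: error: (-215:Assertion failed) total >= 0 && (depth == CV_32F || depth == CV_32S) in function 'convexHull'
```

View pics/w1.png

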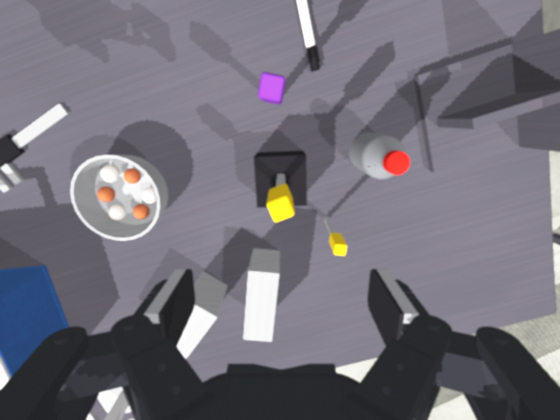

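The wrist view shows the yellow handle at (281,203) rotated a little, the stand at (280,180), and the bowl with all six beads at (118,195).

```bash
sed -i 's/Q\[:,:2\]/np.ascontiguousarray(Q[:,:2])/' w.py
cat > a.py <<'E'
from h import *
z=np.load("pics/wrist.npz"); p,d,P=z["p"],z["d"],z["P"]
hsv=cv2.cvtColor(p,cv2.COLOR_RGB2HSV)
m=(cv2.inRange(hsv,(20,110,80),(36,255,255))>0)&(d>0)
A=lambda Q:cv2.minAreaRect(np.ascontiguousarray(Q[:,:2],dtype=np.float32))
for lo,hi in((185,198),(110,135)):
    Q=P[m&(P[...,2]>lo)&(P[...,2]<hi)]; print(lo,len(Q),Q.mean(0).round(1),A(Q))
H=P[...,2]
v,u=np.mgrid[:420,:560]
Q=P[(H>57)&(H<63)&(u>240)&(u<320)&(v>140)&(v<215)]; print("stand",len(Q),A(Q),Q.min(0),Q.max(0))
Q=P[(H>47)&(H<53)&(u>60)&(u<175)&(v>140)&(v<250)]; print("rim",len(Q),A(Q),cv2.minEnclosingCircle(np.ascontiguousarray(Q[:,:2],dtype=np.float32)))
E
python3 a.py; python3 - <<'E'
from h import *
z=np.load("pics/wrist.npz"); p,d,P=z["p"],z["d"],z["P"]
# beads: top-of-bead local height maxima in the bowl
H=np.where(np.hypot(P[...,0]-513,P[...,1]-117)<48,P[...,2],0).astype(np.float32)
g=cv2.GaussianBlur(H,(5,5),0); pk=(g==cv2.dilate(g,np.ones((11,11))))&(g>22)
for r,c in np.argwhere(pk): print(c,r,P[r,c].round(0),p[r,c])
E
```

```text
185 497 [554.8 349.3 189.3] ((555.7376098632812, 348.9233703613281), (22.01669692993164, 22.001636505126953), 4.388875484466553)
110 203 [640.4 395.  121.7] ((598.3441772460938, 373.43231201171875), (124.50411224365234, 18.90767478942871), 26.436124801635742)
stand 1944 ((555.553466796875, 348.6883544921875), (70.08512878417969, 70.21029663085938), 74.72168731689453) [513.31359796 306.36036636  57.08382644] [598.4012569  390.92512847  62.18589012]
rim 880 ((510.63885498046875, 116.49705505371094), (124.47950744628906, 123.90986633300781), 70.03520965576172) ((510.6517639160156, 116.3318862915039), 62.99025344848633)
106 174 [475. 110.  31.] [255 255 255]
127 177 [488. 136.  30.] [254 178 117]
101 195 [501.  88.  31.] [254 175 116]
146 197 [524. 150.  31.] [255 255 255]
137 213 [542. 126.  30.] [254 177 117]
112 214 [532.  89.  31.] [255 255 255]
```

```bash
python3 -m handwheel '{"slide": [[-0.005,-0.002,0.03],[-0.005,-0.002,0.06],[-0.005,-0.002,0.09],[-0.005,-0.002,0.1],[-0.005,-0.002,0.1]], "turn": [-0.13,-0.26,-0.384,-0.384,-0.384]}' 1
cat > st.py <<'E'
from h import *
s=monitor.observe(); Rm=R.from_rotvec(s["tool_rot"]).as_matrix()
print(s["t"],s["tcp_pos"].round(1),"x",Rm[:,0].round(3),"y",Rm[:,1].round(3),"z",Rm[:,2].round(3),"yang",np.degrees(np.arctan2(Rm[1,1],Rm[0,1])).round(2),s["contact_force"].round(1),s["opening"],s["finger_force"])
import sys
if len(sys.argv)>1:
    t=np.array(eval(sys.argv[1])); print("to go tool axes",(Rm.T@(t-s["tcp_pos"])).round(1))
E
python3 st.py "(555.6,348.8,160)"; python3 st.py
```

```text
t: 1.95
tcp_pos: [555.9, 346.8, 234.0]
tool_rot: [0.113, -3.137, 0.002]
contact_force: [0.4, 0.4, 0.7]
opening: 85.6
finger_force: 0.0
1.95 [555.9 346.8 234. ] x [-0.997 -0.072  0.003] y [-0.072  0.997 -0.001] z [-0.003 -0.001 -1.   ] yang 94.13 [0.4 0.4 0.7] 85.57480498911494 0.0
to go tool axes [-0.1  2.1 73.9]
1.95 [555.9 346.8 234. ] x [-0.997 -0.072  0.003] y [-0.072  0.997 -0.001] z [-0.003 -0.001 -1.   ] yang 94.13 [0.4 0.4 0.7] 85.57480498911494 0.0
```

```bash
python3 -m handwheel '{"slide": [[0,0.0015,0.035],[0,0.0015,0.06],[0,0.0015,0.074],[0,0.0015,0.074],[0,0.0015,0.074]], "turn": [0,0,0,0,0]}' 1; python3 st.py "(555.6,348.8,160)"
python3 -m handwheel '{"slide": [[0,0,0],[0,0,0],[0,0,0],[0,0,0],[0,0,0],[0,0,0],[0,0,0],[0,0,0]], "turn": [0,0,0,0,0,0,0,0]}' -1; python3 st.py
```

```text
t: 2.45
tcp_pos: [558.0, 348.9, 163.0]
tool_rot: [-0.115, 3.137, 0.002]
contact_force: [0.3, 0.9, 0.5]
opening: 85.4
finger_force: 0.0
2.45 [558.  348.9 163. ] x [-0.997 -0.073 -0.002] y [-0.073  0.997  0.001] z [ 0.002  0.001 -1.   ] yang 94.21 [0.3 0.9 0.5] 85.44807738427744 0.0
to go tool axes [2.4 0.1 3. ]
t: 3.25
tcp_pos: [557.4, 348.4, 161.7]
tool_rot: [-0.117, 3.139, 0.001]
contact_force: [-0.6, -0.2, 5.4]
opening: 21.3
finger_force: 58.9
3.25 [557.4 348.4 161.7] x [-0.997 -0.074 -0.001] y [-0.074  0.997  0.001] z [ 0.001  0.001 -1.   ] yang 94.25 [-0.6 -0.2  5.4] 21.252825694745606 58.942519426345825
```

```bash
python3 -m handwheel '{"slide": [[0,0,-0.02],[0,0,-0.05],[0,0,-0.08],[0,0,-0.08],[0.01,-0.03,-0.08],[0.02,-0.07,-0.08],[0.03,-0.11,-0.08],[0.04,-0.15,-0.08],[0.052,-0.19,-0.08],[0.06,-0.22,-0.08],[0.062,-0.228,-0.08],[0.062,-0.228,-0.08],[0.062,-0.228,-0.08]], "turn": [0,0,0,0,0,0,0,0,0,0,0,0,0]}' -1; python3 st.py "(511,116.4,164)"; python3 w.py w2.png
```

```text
t: 4.55
tcp_pos: [512.0, 117.5, 240.8]
tool_rot: [0.119, -3.139, -0.001]
contact_force: [-1.0, -0.0, -0.9]
opening: 21.0
finger_force: 59.2
4.55 [512.  117.5 240.8] x [-0.997 -0.075  0.001] y [-0.075  0.997  0.001] z [-0.001  0.001 -1.   ] yang 94.33 [-1.  -0.  -0.9] 21.043835524406493 59.2019122838974
to go tool axes [ 1.  -1.  76.8]
4.55 [512.  117.5 240.8] tool y [-0.075  0.997  0.001] z [-0.001  0.001 -1.   ]
50 812 [645.4 384.5 107.1] ((670.4909057617188, 266.4013366699219), (20.272924423217773, 282.9187927246094), 10.592426300048828)
stand 3336 ((555.9988403320312, 348.5976257324219), (71.88966369628906, 70.2557601928711), 74.87689208984375)
```

View pics/w2.png

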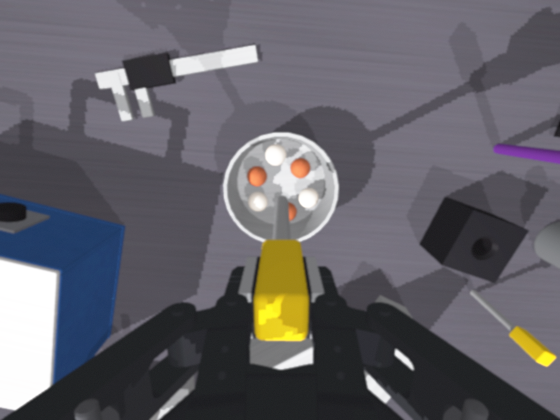

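Rod held with its tip over the bowl's middle (282,195), beads ringed around. I'll lower it and stir in a circle of 33 mm radius, entering at the widest gap.

```bash
python3 -m handwheel '{"slide": [[0,0,0.02],[0,0,0.04],[0,0,0.06],[0,0,0.076],[0,0,0.076],[0,0,0.076]], "turn": [0,0,0,0,0,0]}' -1; python3 st.py
```

```text
t: 5.2
tcp_pos: [512.3, 117.3, 165.3]
tool_rot: [0.119, -3.139, -0.0]
contact_force: [-0.2, 0.3, -0.8]
opening: 21.1
finger_force: 59.1
5.2 [512.3 117.3 165.3] x [-0.997 -0.076  0.   ] y [-0.076  0.997  0.   ] z [-0.  0. -1.] yang 94.35 [-0.2  0.3 -0.8] 21.144237809580048 59.13409173488617
```

```bash
python3 -m handwheel '{"slide": [[0.003,0.016,0],[0.006,0.032,0],[0.0165,0.0286,0],[0.0253,0.0212,0],[0.031,0.0113,0],[0.033,0,0],[0.031,-0.0113,0],[0.0253,-0.0212,0],[0.0165,-0.0286,0],[0.0057,-0.0325,0],[-0.0057,-0.0325,0],[-0.0165,-0.0286,0],[-0.0253,-0.0212,0],[-0.031,-0.0113,0],[-0.033,0,0],[-0.031,0.0113,0],[-0.0253,0.0212,0],[-0.0165,0.0286,0],[-0.0057,0.0325,0],[-0.0057,0.0325,0]], "turn": [0,0,0,0,0,0,0,0,0,0,0,0,0,0,0,0,0,0,0,0]}' -1
python3 st.py; cat > b.py <<'E'
from h import *
B0={"w":[(475,110),(524,150),(532,89)],"r":[(488,136),(501,88),(542,126)]}
for n in("top","wrist"):
    p,d,P=shot(n); hsv=cv2.cvtColor(p,cv2.COLOR_RGB2HSV)
    inb=(np.hypot(P[...,0]-511,P[...,1]-116.4)<50)&(P[...,2]<36)&(P[...,2]>18)
    for c,m in(("r",cv2.inRange(hsv,(3,110,90),(16,255,255))>0),("w",(hsv[...,1]<70)&(hsv[...,2]>150))):
        k,L,st,ce=cv2.connectedComponentsWithStats((m&inb).astype(np.uint8))
        for i in range(1,k):
            if st[i,4]<8: continue
            q=P[(L==i)]; q=q[q[:,2]>q[:,2].max()-5].mean(0)
            print(n,c,ce[i].round(),st[i,4],q.round(),[int(np.hypot(q[0]-a,q[1]-b)) for a,b in B0[c]])
    if n=="wrist": save("w3.png",p)
E
python3 b.py
```

```text
t: 7.2
tcp_pos: [516.2, 146.4, 166.0]
tool_rot: [-0.117, 3.135, -0.007]
contact_force: [2.2, -8.3, -1.2]
opening: 21.3
finger_force: 60.8
7.2 [516.2 146.4 166. ] x [-0.997 -0.074 -0.004] y [-0.074  0.997 -0.004] z [ 0.004 -0.004 -1.   ] yang 94.26 [ 2.2 -8.3 -1.2] 21.342916218418967 60.78519880771637
top r [238. 244.] 29 [472. 102.  30.] [37, 32, 74]
top w [245. 237.] 39 [488.  80.  32.] [32, 79, 45]
top w [225. 240.] 36 [481. 142.  29.] [32, 43, 73]
wrist r [237. 152.] 443 [471. 102.  28.] [37, 33, 74]
wrist r [295. 190.] 396 [503. 158.  29.] [26, 69, 50]
wrist r [261. 232.] 260 [547. 129.  28.] [59, 61, 5]
wrist w [282. 165.] 464 [479. 144.  28.] [34, 44, 76]
wrist w [213. 170.] 485 [490.  80.  28.] [33, 77, 42]
wrist w [277. 193.] 36 [508. 138.  32.] [43, 19, 54]
wrist w [292. 214.] 265 [528. 156.  28.] [70, 7, 67]
```

View pics/w3.png

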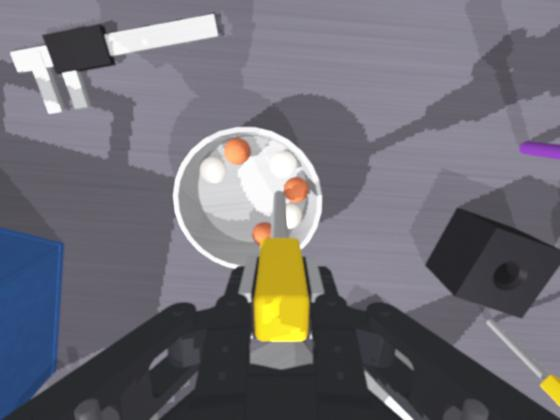

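Picture: beads at (237,152), (213,170), (282,165), (295,190), (292,214), (262,233), all in the bowl. The rod at (281,205) is pressed against a wall bead. By colour order they have moved 50–128° around the ring. To be sure, I'll stir once more at a larger radius.

```bash
python3 -m handwheel '{"slide": [[0.003,-0.016,0],[0.0057,-0.0325,0],[0.0057,-0.0325,0]], "turn": [0,0,0]}' -1 | head -2; python3 -m handwheel '{"slide": [[-0.005,-0.018,0],[-0.0102,-0.0356,0],[-0.0217,-0.0299,0],[-0.0307,-0.0207,0],[-0.0359,-0.009,0],[-0.0368,0.0039,0],[-0.0333,0.0162,0],[-0.0257,0.0266,0],[-0.015,0.0338,0],[-0.0026,0.0369,0],[0.0102,0.0356,0]], "turn": [0,0,0,0,0,0,0,0,0,0,0]}' -1
python3 b.py
```

```text
t: 7.6
tcp_pos: [512.2, 114.0, 165.7]
t: 8.7
tcp_pos: [500.4, 149.8, 165.7]
tool_rot: [-0.117, 3.135, -0.004]
contact_force: [4.0, -5.0, -1.1]
opening: 21.2
finger_force: 60.3
top r [222. 238.] 30 [485. 150.  30.] [14, 63, 61]
top r [238. 244.] 28 [471. 102.  31.] [38, 33, 75]
top w [245. 237.] 39 [490.  80.  32.] [33, 77, 43]
top w [230. 243.] 46 [471. 128.  29.] [17, 57, 71]
wrist r [233. 172.] 407 [471. 102.  28.] [37, 32, 74]
wrist r [283. 192.] 374 [486. 151.  28.] [14, 64, 61]
wrist r [268. 238.] 36 [534. 139.  25.] [46, 60, 15]
wrist w [259. 174.] 442 [470. 127.  28.] [17, 58, 72]
wrist w [209. 190.] 459 [490.  81.  28.] [32, 77, 43]
wrist w [275. 185.] 19 [482. 142.  20.] [32, 42, 72]
wrist w [274. 205.] 14 [499. 143.  30.] [40, 25, 62]
wrist w [292. 221.] 267 [515. 160.  30.] [64, 13, 73]
```

```bash
python3 -m handwheel '{"slide": [[0.0083,-0.0047,0],[0.0157,-0.0106,0],[0.0213,-0.0181,0],[0.0247,-0.0269,0],[0.0258,-0.0362,0],[0.0244,-0.0455,0]], "turn": [0,0,0,0,0,0]}' -1
python3 b.py | grep wrist; python3 -m handwheel '{"slide": [[-0.0037,-0.0086,0],[-0.0096,-0.016,0],[-0.0171,-0.0216,0],[-0.0259,-0.025,0],[-0.0352,-0.0261,0],[-0.0445,-0.0247,0],[-0.0531,-0.021,0]], "turn": [0,0,0,0,0,0,0]}' -1
python3 b.py
```

```text
t: 9.4
tcp_pos: [479.0, 104.0, 165.7]
tool_rot: [-0.118, 3.138, 0.002]
contact_force: [2.9, 2.2, -0.6]
opening: 21.4
finger_force: 59.8
wrist r [318. 201.] 358 [474. 136.  28.] [14, 55, 69]
wrist r [262. 209.] 344 [485.  82.  28.] [53, 17, 71]
wrist r [324. 260.] 200 [535. 147.  27.] [48, 68, 22]
wrist w [283. 198.] 417 [481.  99.  33.] [12, 66, 51]
wrist w [309. 205.] 19 [479. 127.  22.] [17, 50, 65]
wrist w [252. 229.] 374 [507.  74.  28.] [48, 78, 29]
wrist w [335. 243.] 412 [515. 158.  28.] [62, 11, 70]
t: 10.2
tcp_pos: [528.8, 89.4, 163.5]
tool_rot: [0.119, -3.129, -0.005]
contact_force: [-5.6, 4.3, -1.1]
opening: 21.0
finger_force: 60.9
wrist r [337. 150.] 459 [474. 136.  28.] [14, 54, 68]
wrist r [271. 168.] 429 [495.  78.  28.] [58, 12, 67]
wrist r [338. 219.] 431 [539. 146.  28.] [52, 69, 19]
wrist w [297. 145.] 479 [472. 100.  28.] [10, 72, 61]
wrist w [327. 156.] 12 [481. 128.  20.] [18, 48, 63]
wrist w [354. 197.] 473 [516. 157.  28.] [62, 11, 70]
wrist w [268. 204.] 375 [519.  86.  33.] [50, 64, 13]
```

Beads advance some 25–40° per pass. Same-colour beads can't be told apart, so I'll stir until no bead lies near any same-colour start spot.

```bash
python3 -m handwheel '{"slide": [[-0.0095,0.0082,0],[-0.0155,0.0192,0],[-0.0175,0.0315,0],[-0.0151,0.0438,0],[-0.0087,0.0545,0],[0.001,0.0624,0],[0.0129,0.0665,0],[0.0254,0.0662,0],[0.037,0.0618,0],[0.0465,0.0536,0],[0.0525,0.0426,0],[0.0545,0.0303,0],[0.0521,0.018,0],[0.0457,0.0073,0],[0.036,-0.0006,0],[0.0241,-0.0047,0],[0.0116,-0.0044,0],[0.015,0.013,0],[0.0185,0.0309,0],[0.0185,0.0309,0]], "turn": [0,0,0,0,0,0,0,0,0,0,0,0,0,0,0,0,0,0,0,0]}' -1
python3 b.py
```

```text
t: 12.3
tcp_pos: [511.2, 118.0, 164.5]
tool_rot: [0.122, -3.136, -0.001]
contact_force: [-0.8, 0.1, -1.6]
opening: 21.5
finger_force: 61.0
top r [248. 231.] 28 [511.  76.  30.] [64, 15, 59]
top w [244. 239.] 36 [485.  83.  29.] [29, 77, 47]
wrist r [283. 159.] 387 [469. 114.  28.] [29, 41, 74]
wrist r [238. 201.] 431 [512.  75.  28.] [65, 16, 59]
wrist r [320. 223.] 409 [527. 154.  28.] [42, 70, 31]
wrist w [248. 174.] 433 [484.  83.  28.] [28, 78, 48]
wrist w [313. 173.] 471 [479. 143.  28.] [33, 45, 75]
wrist w [278. 204.] 19 [510. 112.  32.] [35, 39, 31]
wrist w [254. 234.] 433 [544.  92.  28.] [70, 61, 11]
```

View pics/w3.png

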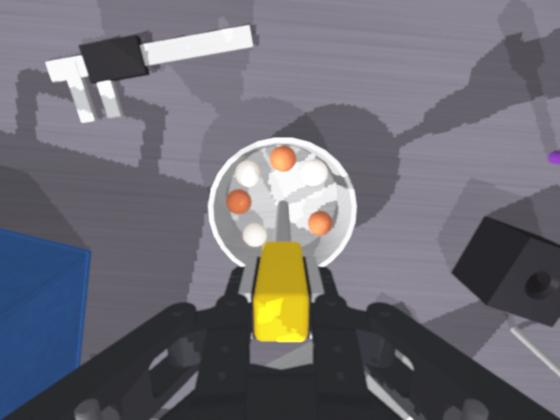

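The rod is at the middle and all six beads are visible. Four are clear of every like-coloured start spot. Red (238,201) and white (254,234) need a nudge onward.

```bash
python3 -m handwheel '{"slide": [[-0.007,-0.0166,0],[-0.0141,-0.0331,0],[-0.0222,-0.0284,0],[-0.0288,-0.0217,0],[-0.033,-0.014,0],[-0.012,-0.009,0],[0.0049,-0.0142,0],[0.0088,-0.0255,0],[0.005,-0.0316,0],[-0.0006,-0.036,0],[-0.0069,-0.0353,0],[-0.0125,-0.0338,0],[-0.003,-0.015,0],[0,0,0],[0,0,0]], "turn": [0,0,0,0,0,0,0,0,0,0,0,0,0,0,0]}' -1
python3 b.py
```

```text
t: 13.9
tcp_pos: [512.7, 118.5, 165.4]
tool_rot: [-0.122, 3.139, 0.002]
contact_force: [0.3, -0.4, -1.2]
opening: 21.4
finger_force: 60.9
top r [247. 229.] 26 [518.  77.  30.] [66, 20, 54]
top w [244. 239.] 36 [485.  84.  29.] [28, 76, 46]
wrist r [282. 157.] 384 [469. 114.  28.] [29, 41, 74]
wrist r [239. 205.] 426 [518.  77.  28.] [66, 20, 55]
wrist r [319. 221.] 417 [527. 154.  28.] [42, 70, 31]
wrist w [312. 171.] 474 [479. 143.  28.] [33, 45, 75]
wrist w [248. 172.] 439 [484.  83.  28.] [28, 77, 47]
wrist w [278. 204.] 19 [512. 113.  33.] [37, 38, 30]
wrist w [287. 204.] 9 [512. 123.  35.] [39, 29, 38]
wrist w [302. 236.] 373 [544. 139.  28.] [75, 23, 51]
```

```bash
python3 -m handwheel '{"slide": [[0,0,-0.02],[0,0,-0.045],[0,0,-0.076],[0,0,-0.076],[-0.01,0.03,-0.076],[-0.02,0.07,-0.076],[-0.03,0.11,-0.076],[-0.04,0.15,-0.076],[-0.052,0.19,-0.076],[-0.06,0.22,-0.076],[-0.062,0.228,-0.076],[-0.062,0.228,-0.076],[-0.062,0.228,-0.076],[-0.062,0.228,-0.076]], "turn": [0,0,0,0,0,0,0,0,0,0,0,0,0,0]}' -1; python3 st.py "(555.6,348.8,161)"
python3 - <<'E'
from h import *
for n in("wrist","top","scene"):
    p,d,P=shot(n); save("rb_"+n+".png",p)
    m=(np.hypot(P[...,0]-556,P[...,1]-348.7)<25)&(d>0)
    for lo,hi in((85,105),(105,125),(125,145)):
        Q=P[m&(P[...,2]>lo)&(P[...,2]<hi)]
        if len(Q): print(n,lo,len(Q),Q.mean(0).round(1),np.median(Q,0).round(1))
E
```

```text
t: 15.4
tcp_pos: [557.8, 345.6, 241.2]
tool_rot: [-0.112, 3.14, -0.002]
contact_force: [0.6, -0.9, -1.3]
opening: 21.2
finger_force: 60.9
15.4 [557.8 345.6 241.2] x [-0.997 -0.071  0.   ] y [-0.071  0.997 -0.001] z [ 0.    -0.001 -1.   ] yang 94.09 [ 0.6 -0.9 -1.3] 21.168489135342114 60.86325645446777
to go tool axes [ 1.9  3.5 80.2]
wrist 85 47 [556.  345.6  97.9] [555.5 345.6  98. ]
wrist 105 69 [555.4 345.6 115.1] [554.9 345.5 115.3]
wrist 125 97 [555.  345.8 135.1] [554.4 345.5 135.3]
top 85 7 [558.9 343.   97.4] [558.3 342.8  96.5]
top 105 12 [558.7 342.  114.8] [558.1 341.2 115.5]
top 125 11 [557.5 341.9 135.5] [556.3 341.2 135.5]
scene 85 15 [562.7 351.4  97.3] [562.3 351.3  95.4]
scene 105 23 [562.6 352.  115.7] [563.  353.1 115.3]
scene 125 22 [562.2 351.1 135.3] [562.9 351.5 135.7]
```

View pics/rb_wrist.png

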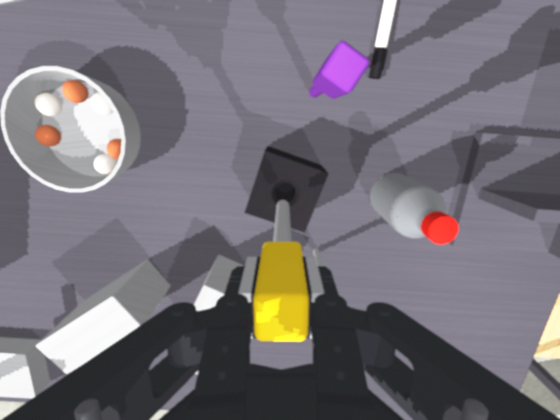

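Picture: the rod's lower end points at the hole (285,192); the measured axis is about 4 mm off in x and 3 mm in y, so I correct and lower.

```bash
python3 -m handwheel '{"slide": [[0.004,0.003,0],[0.004,0.003,0.01],[0.004,0.003,0.02],[0.004,0.003,0.03],[0.004,0.003,0.04],[0.004,0.003,0.04]], "turn": [0,0,0,0,0,0]}' -1; python3 st.py "(555.6,348.8,161)"
```

```text
t: 16.15
tcp_pos: [551.8, 350.0, 198.9]
tool_rot: [0.116, -3.136, 0.003]
contact_force: [-0.4, 0.8, -1.5]
opening: 21.5
finger_force: 60.9
16.15 [551.8 350.  198.9] x [-0.997 -0.074  0.003] y [-0.074  0.997 -0.002] z [-0.003 -0.002 -1.   ] yang 94.25 [-0.4  0.8 -1.5] 21.47238209830272 60.92629909515381
to go tool axes [-3.8 -1.4 37.9]
```

```bash
python3 -m handwheel '{"slide": [[0,0,0.01],[0,0,0.02],[0,0,0.03],[0,0,0.037],[0,0,0.037]], "turn": [0,0,0,0,0]}' -1; python3 st.py "(555.6,348.8,161)"
```

```text
t: 16.65
tcp_pos: [552.1, 350.3, 162.8]
tool_rot: [0.117, -3.137, 0.002]
contact_force: [0.0, -0.0, -1.1]
opening: 21.4
finger_force: 60.9
16.65 [552.1 350.3 162.8] x [-0.997 -0.074  0.002] y [-0.074  0.997 -0.001] z [-0.002 -0.001 -1.   ] yang 94.26 [ 0.  -0.  -1.1] 21.400698337585453 60.927289724349976
to go tool axes [-3.3 -1.8  1.8]
```

```bash
python3 -m handwheel '{"slide": [[0,0,0.003],[0,0,0.003]], "turn": [0,0]}' -1 | head -4; python3 -m handwheel '{"slide": [[0,0,0],[0,0,0],[0,0,0],[0,0,0],[0,0,0],[0,0,0]], "turn": [0,0,0,0,0,0]}' 1|head -5; python3 -m handwheel '{"slide": [[0,0,-0.02],[0,0,-0.05],[0,0,-0.1],[0,0,-0.15],[0,0,-0.15]], "turn": [0,0,0,0,0]}' 1
cat > r.py <<'E'
from h import *
import sys
for n in sys.argv[1:]:
    p,d,P=shot(n); hsv=cv2.cvtColor(p,cv2.COLOR_RGB2HSV)
    y=(cv2.inRange(hsv,(20,110,80),(36,255,255))>0)&(np.hypot(P[...,0]-556,P[...,1]-348)<40)&(P[...,2]>183)
    Q=P[y]; 
    if len(Q)>5: print(n,"handle top",Q.mean(0).round(1),np.percentile(Q[:,2],95).round(1))
    red=((cv2.inRange(hsv,(0,140,70),(8,255,255))|cv2.inRange(hsv,(172,140,70),(180,255,255)))>0)&(P[...,2]>110)&(P[...,1]<-60)&(P[...,1]>-320)&(d>0)
    Q=P[red]
    if len(Q)>30: print(n,"hoop",len(Q),cv2.minAreaRect(np.ascontiguousarray(Q[:,:2],dtype=np.float32)),np.median(Q[:,2]),np.percentile(Q[:,2],95))
    w=(hsv[...,1]<60)&(hsv[...,2]>120)&(abs(P[...,2]-126)<6)&(np.hypot(P[...,0]-640,P[...,1]+215)<170)&(P[...,1]<-50)
    L=cv2.morphologyEx(w.astype(np.uint8),cv2.MORPH_OPEN,np.ones((3,3)))>0
    Q=P[L]
    if len(Q)>100: print(n,"lid",len(Q),cv2.minAreaRect(np.ascontiguousarray(Q[:,:2],dtype=np.float32)),np.median(Q[:,2]))
    if n=="wrist": save("w5.png",p)
E
python3 r.py wrist top scene; python3 b.py | grep wrist
```

```text
t: 16.85
tcp_pos: [553.0, 350.9, 161.3]
tool_rot: [-0.117, 3.139, 0.0]
contact_force: [-0.9, 0.9, -1.9]
t: 17.45
tcp_pos: [552.9, 350.8, 161.3]
tool_rot: [-0.117, 3.139, 0.0]
contact_force: [0.7, 0.6, -0.3]
opening: 85.2
t: 17.95
tcp_pos: [556.2, 352.8, 319.7]
tool_rot: [-0.116, 3.128, 0.012]
contact_force: [0.5, 0.3, 0.4]
opening: 85.4
finger_force: 0.0
wrist handle top [551.6 335.9 189. ] 190.8
top handle top [553.1 334.7 188.9] 192.0
top hoop 425 ((536.0912475585938, -194.5902862548828), (129.83055114746094, 76.01922607421875), 78.51142883300781) 129.237729473605 132.78133757430706
top lid 5140 ((651.4467163085938, -218.43472290039062), (240.16085815429688, 188.29373168945312), 78.6111831665039) 126.45225476091673
scene handle top [555.2 340.5 188.7] 191.8
scene hoop 173 ((531.0477905273438, -187.72396850585938), (130.31263732910156, 63.24730682373047), 75.92274475097656) 127.47310973871606 131.19011682132916
scene lid 2386 ((650.1480102539062, -213.95327758789062), (245.1831817626953, 193.75022888183594), 79.30669403076172) 125.52992008373565
wrist r [106. 100.] 246 [469. 115.  28.] [28, 41, 73]
wrist r [ 82. 136.] 252 [518.  78.  28.] [65, 19, 53]
wrist r [138. 147.] 154 [527. 155.  28.] [43, 72, 32]
wrist w [ 83. 111.] 273 [485.  84.  28.] [27, 76, 47]
wrist w [128. 110.] 222 [479. 144.  28.] [34, 45, 76]
wrist w [131. 145.] 9 [524. 145.  24.] [60, 4, 56]
wrist w [129. 159.] 214 [545. 140.  28.] [76, 23, 52]
```

The rod stands in its stand with the top at (552,336,190), leaning about 4.5°, and the beads are in the bowl. Now to a spot above the lid bar at about (507,-188).

```bash
python3 -m handwheel '{"slide": [[0.089,-0.536,0.05],[0.089,-0.536,0.05],[0.089,-0.536,0.05],[0.089,-0.536,0.05],[0.089,-0.536,0.05],[0.089,-0.536,0.05],[0.089,-0.536,0.05],[0.089,-0.536,0.05],[0.089,-0.536,0.05],[0.089,-0.536,0.05],[0.089,-0.536,0.05],[0.089,-0.536,0.05],[0.089,-0.536,0.05],[0.089,-0.536,0.05],[0.089,-0.536,0.05],[0.089,-0.536,0.05]], "turn": [1.843,1.843,1.843,1.843,1.843,1.843,1.843,1.843,1.843,1.843,1.843,1.843,1.843,1.843,1.843,1.843]}' 1
python3 st.py "(507,-188,119)"; python3 r.py wrist
```

```text
t: 19.8
tcp_pos: [503.7, -189.9, 260.9]
tool_rot: [-2.428, -1.993, 0.001]
contact_force: [0.1, 0.9, 0.6]
opening: 85.7
finger_force: 0.0
19.8 [ 503.7 -189.9  260.9] x [0.195 0.981 0.   ] y [ 0.981 -0.195 -0.001] z [-0.001  0.    -1.   ] yang -11.25 [0.1 0.9 0.6] 85.72414575179833 0.0
to go tool axes [  2.5   3.  141.9]
wrist hoop 4166 ((539.058349609375, -194.71841430664062), (129.3533172607422, 81.25875854492188), 78.4057846069336) 129.33491969986298 130.9405267729397
wrist lid 48470 ((651.0127563476562, -217.57627868652344), (239.9755096435547, 187.1157989501953), 78.48532104492188) 126.29834058329229
```

View pics/w5.png

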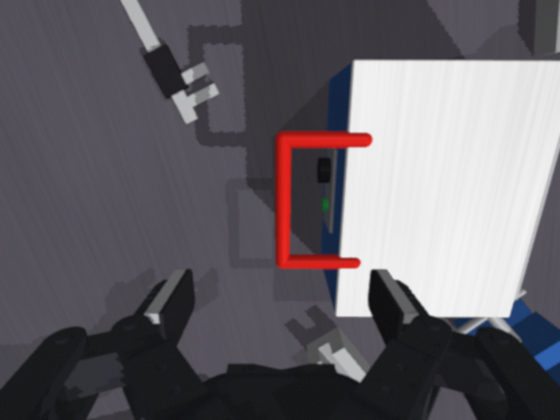

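The wrist view shows the hoop's bar at (284,200), running up the picture, square to the closing line, with the lid to its right. The lid edge is 55 mm away, so I descend half open.

```bash
python3 -m handwheel '{"slide": [[0.002,0.002,0.03],[0.002,0.002,0.06],[0.002,0.002,0.08],[0.002,0.002,0.1],[0.002,0.002,0.12],[0.002,0.002,0.142],[0.002,0.002,0.142],[0.002,0.002,0.142]], "turn": [0,0,0,0,0,0,0,0]}' 0; python3 st.py "(506,-188,119)"
```

```text
t: 20.65
tcp_pos: [506.3, -188.8, 119.6]
tool_rot: [-2.43, -1.991, 0.0]
contact_force: [-0.5, 0.2, 0.4]
opening: 43.0
finger_force: 0.0
20.65 [ 506.3 -188.8  119.6] x [ 0.196  0.981 -0.   ] y [ 0.981 -0.196 -0.   ] z [-0.  0. -1.] yang -11.32 [-0.5  0.2  0.4] 42.97179535357055 0.0
to go tool axes [ 0.7 -0.4  0.6]
```

```bash
python3 -m handwheel '{"slide": [[0,0,0],[0,0,0],[0,0,0],[0,0,0],[0,0,0]], "turn": [0,0,0,0,0]}' -1; python3 -c "
import numpy as np
for a in range(5,51,5):
    t=np.radians(a);b=np.array([-235,3.]);c,s=np.cos(t),np.sin(t)
    # lift: front goes up
    x=b[0]*c+b[1]*s; z=-b[0]*s+b[1]*c
    print(a,round((x+235)/1000,4),round(-(z-3)/1000,4))
"
```

```text
t: 21.15
tcp_pos: [505.3, -188.6, 120.4]
tool_rot: [-2.429, -1.99, 0.0]
contact_force: [-5.4, 1.6, 8.5]
opening: 12.1
finger_force: 58.4
5 0.0012 -0.0205
10 0.0041 -0.0408
15 0.0088 -0.0607
20 0.0152 -0.0802
25 0.0233 -0.099
30 0.033 -0.1171
35 0.0442 -0.1342
40 0.0569 -0.1504
45 0.071 -0.1653
50 0.0862 -0.1789
```

```bash
python3 -m handwheel '{"slide": [[0,0.0003,-0.01],[0,0.0012,-0.0205],[0,0.0025,-0.031],[0,0.0041,-0.0408],[0,0.0063,-0.051],[0,0.0088,-0.0607],[0,0.012,-0.0705],[0,0.0152,-0.0802],[0,0.0152,-0.0802]], "turn": [0,0,0,0,0,0,0,0,0]}' -1; python3 st.py
```

```text
t: 22.05
tcp_pos: [519.4, -191.4, 200.7]
tool_rot: [-2.428, -1.988, 0.002]
contact_force: [-9.9, 2.4, 2.1]
opening: 11.6
finger_force: 58.5
22.05 [ 519.4 -191.4  200.7] x [0.197 0.98  0.001] y [ 0.98  -0.197 -0.004] z [-0.003  0.002 -1.   ] yang -11.37 [-9.9  2.4  2.1] 11.608719896315813 58.517643213272095
```

```bash
python3 -m handwheel '{"slide": [[0,0.003,-0.0095],[0,0.0071,-0.0188],[0,0.0118,-0.028],[0,0.0168,-0.0369],[0,0.0224,-0.0455],[0,0.028,-0.054],[0,0.034,-0.062],[0,0.0407,-0.0702],[0,0.0475,-0.0777],[0,0.0548,-0.0851],[0,0.0624,-0.092],[0,0.07,-0.0987],[0,0.07,-0.0987],[0,0.07,-0.0987]], "turn": [0,0,0,0,0,0,0,0,0,0,0,0,0,0]}' -1; python3 st.py
cat > l.py <<'E'
from h import *
for n in("top","scene"):
    p,d,P=shot(n); save("lid_"+n+".png",p); hsv=cv2.cvtColor(p,cv2.COLOR_RGB2HSV)
    x=(P-[736.5,-234.5,120])@np.array([.9803,-.1977,0]); y=(P-[736.5,-234.5,120])@np.array([.1977,.9803,0]); z=P[...,2]-120
    m=(hsv[...,1]<60)&(hsv[...,2]>110)&(x<-10)&(x>-130)&(abs(y)<110)&(z>10)&(z<190)&(d>0)
    m=cv2.erode(m.astype(np.uint8),np.ones((3,3)))>0
    X,Z=x[m],z[m]
    for _ in range(5):
        if len(X)<30: break
        a,b=np.polyfit(X,Z,1); r=abs(Z-a*X-b); k=r<max(5,2*np.median(r)); X,Z=X[k],Z[k]
    print(n,m.sum(),len(X),"deg",np.degrees(np.arctan(-a)) if len(X) else None,"at hinge",b)
E
python3 l.py
```

```text
t: 23.45
tcp_pos: [586.2, -205.0, 301.5]
tool_rot: [-2.426, -1.985, 0.004]
contact_force: [-21.9, 8.2, 23.2]
opening: 11.8
finger_force: 59.1
23.45 [ 586.2 -205.   301.5] x [0.198 0.98  0.002] y [ 0.98  -0.198 -0.007] z [-0.006  0.004 -1.   ] yang -11.4 [-21.9   8.2  23.2] 11.783099189206375 59.08229649066925
top 627 627 deg 48.820567656511486 at hinge 9.9080821581914
scene 1963 1835 deg 48.846638237688 at hinge 5.6405628723192756
```

View pics/lid_scene.png

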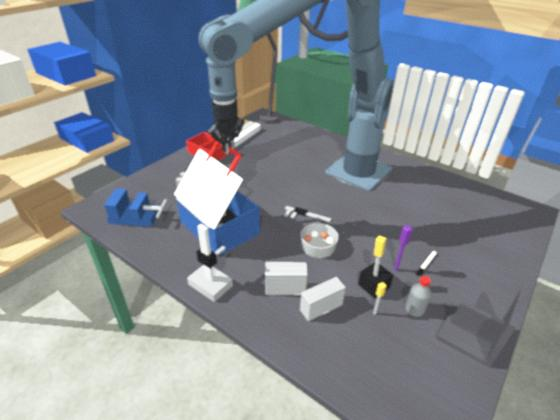

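The lid stands at about 49° by both cameras, held by the hoop, with the rod upright in the stand at (380,262) and the beads in the bowl at (318,238). I'll ease the radial stress slightly, let it settle, and check.

```bash
python3 -m handwheel '{"slide": [[0,-0.0005,-0.001],[0,-0.001,-0.002],[0,-0.001,-0.002],[0,-0.001,-0.002],[0,-0.001,-0.002],[0,-0.001,-0.002],[0,-0.001,-0.002],[0,-0.001,-0.002]], "turn": [0,0,0,0,0,0,0,0]}' -1; python3 st.py|tail -1; python3 l.py; python3 b.py|grep top; python3 st.py
```

```text
t: 24.35
tcp_pos: [586.8, -205.1, 302.2]
tool_rot: [-2.428, -1.988, 0.002]
contact_force: [-12.1, 4.1, 9.9]
opening: 11.7
finger_force: 59.0
24.35 [ 586.8 -205.1  302.2] x [0.197 0.98  0.001] y [ 0.98  -0.197 -0.004] z [-0.003  0.002 -1.   ] yang -11.38 [-12.1   4.1   9.9] 11.745969510036625 59.03952956199646
top 625 625 deg 49.027363899382934 at hinge 10.12914150839746
scene 1989 1855 deg 49.03276087268211 at hinge 6.081038857626069
top r [222. 225.] 31 [528. 154.  29.] [43, 70, 31]
top r [247. 229.] 26 [518.  75.  28.] [67, 20, 56]
top r [234. 244.] 26 [468. 116.  32.] [28, 42, 74]
top w [227. 219.] 42 [546. 138.  29.] [76, 25, 51]
top w [225. 241.] 46 [480. 142.  29.] [32, 44, 74]
top w [244. 239.] 39 [485.  82.  31.] [30, 78, 47]
24.55 [ 586.8 -205.2  302.2] x [0.197 0.98  0.001] y [ 0.98  -0.197 -0.004] z [-0.003  0.002 -1.   ] yang -11.38 [-12.3   3.7  10.1] 12.548467558664003 59.039504528045654
```

Steady at 49°, rod in its stand, six beads in the bowl.

```bash
python3 -c "
from cell import bot
print(bot.close_job())"
```

```text
the job is handed in; nothing more can be done
None
```

I stirred the beads, stood the rod back in its stand and handed the job in at about 24.6 s, with the gripper holding the lid steady at about 49°; the hand-in returned no verdict. The camera shows all six beads in the bowl and at least five moved more than 20 mm (the sixth measured about 20 mm).

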